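# Fetch the bur block from a crowded rack

## Task

In the wooden storage rack the bur block (blue base, clear cover) is hemmed in by a container on either side. Stand these two containers upright on the dark steel side tray with the raised rim, then lay the bur block on the middle of the smaller black rubber pad, square with it, lengthwise along its length, and finally put the two containers back upright, each on the very place in the rack where it stood. Leave the third container, the green carton and everything else where they are.

Things in the scene. Friction and masses are not known exactly. Their poses are not given: they have to be found in the camera images.
- bottle_center (a point): container: round brown glass bottle with a black cap, 110 high in all; its body is 51 in diameter, rounding off at the shoulder; the cap, 29 in diameter, is the part above 90. The point is on its axis, 65 above its underside and 45 below the top of the cap; z is its axis.
- can_center (a point): container: plain dark grey metal can with a screw lid of the same metal, 52 in diameter, 88 high. The point is on its axis, 44 above its underside; z is its axis.
- pot_center (a point): container: low round white pot with a white lid, 51 in diameter, 56 high. The point is on its axis, 28 above its underside; z is its axis.
- bur_block_center (a point): bur block, the thing to fetch: blue base with a clear cover that stays shut, holding small burs; 50 wide (its x) x 90 long (its y) x 46 high. The point is at its centre, 23 above its underside. In the rack its two long sides face the two containers beside it, about 15 away, so that it can be taken across its width only once these are gone.
- carton_center (a point): green carton that stays in the rack: 61 (its x) x 80 (its y) x 50 high. The point is at its centre, 25 above its underside.
- store_rack: low wooden rack, fixed: board 136 (x) x 344 (y), its top 8 above the worktop; lip 6 thick, its top at 14. Origin: centre of its underside. Five cork places on its y axis at y = -132, -66, 0, 66, 132: containers, in any order, on the outer and middle ones (round); bur block and carton, lengthwise along the rack's x, on the two between (oblong). Things stand within 5 of the place centres.
- side_tray: shallow dark grey steel tray with a raised rim, fixed, 110 (x) x 180 (y), floor 3 above the worktop, rim 4 thick and 10 high. Origin at the centre of its underside. Room for two containers side by side along its y.
- work_pad: black rubber pad, fixed, 80 wide (x) x 120 long (y) x 4 thick: where the bur block is to lie, its length along the pad's length (either way round). Origin at the centre of its underside.
- jaw_cast: bystander: toothless plaster jaw cast, 63 x 77 x 24, origin at the centre of its underside. Leave alone.
- tin: bystander: flat round tin, 73 in diameter, 25 high, origin at the centre of its underside. Leave alone.

How it is judged:
On the way, in this order (a step that is already met when the one before it is completed fails the run):
1. the two containers beside the bur block stand upright on the side tray; the bur block, the carton and the third container still stand in the rack where they were (distance of each of bur_block_center, carton_center from where it was at the start of the episode below 0.02 m and horizontal distance between each of bottle_center, can_center, pot_center and bur_block_center above 0.11 m and ((x of bottle_center in the frame of side_tray between -0.038 and 0.038 m and y of bottle_center in the frame of side_tray between -0.072 and 0.072 m and z of bottle_center in the frame of side_tray below 0.074 m and angle between each of bottle_center, can_center's own z axis and vertical below 0.12 rad and x of can_center in the frame of side_tray between -0.038 and 0.038 m and y of can_center in the frame of side_tray between -0.072 and 0.072 m and z of can_center in the frame of side_tray below 0.053 m and distance of pot_center from where it was at the start of the episode below 0.02 m) or (x of bottle_center in the frame of side_tray between -0.038 and 0.038 m and y of bottle_center in the frame of side_tray between -0.072 and 0.072 m and z of bottle_center in the frame of side_tray below 0.074 m and angle between each of bottle_center, pot_center's own z axis and vertical below 0.12 rad and x of pot_center in the frame of side_tray between -0.038 and 0.038 m and y of pot_center in the frame of side_tray between -0.072 and 0.072 m and z of pot_center in the frame of side_tray below 0.037 m and distance of can_center from where it was at the start of the episode below 0.02 m) or (x of can_center in the frame of side_tray between -0.038 and 0.038 m and y of can_center in the frame of side_tray between -0.072 and 0.072 m and z of can_center in the frame of side_tray below 0.053 m and angle between each of can_center, pot_center's own z axis and vertical below 0.12 rad and x of pot_center in the frame of side_tray between -0.038 and 0.038 m and y of pot_center in the frame of side_tray between -0.072 and 0.072 m and z of pot_center in the frame of side_tray below 0.037 m and distance of bottle_center from where it was at the start of the episode below 0.02 m))), for 0.2 s.
2. the bur block lies on the middle of the pad, square with it (horizontal distance between bur_block_center and work_pad below 0.013 m and angle between the y axis of bur_block_center and the y axis of work_pad, either way round below 0.15 rad and angle between bur_block_center's own z axis and vertical below 0.08 rad and z of bur_block_center in the frame of work_pad below 0.031 m), for 0.2 s.
At the end, for the whole second after the job is handed in: The bur block lies flat on the pad, its centre within 13 mm of the pad's centre, its length within 0.15 rad of the pad's length; all three containers stand upright in the rack and the carton in it, each within 15 mm of where it was at the start; jaw cast and tin within 20 mm of where they were (all of step 2 and distance of each of bottle_center, can_center, pot_center, carton_center from where it was at the start of the episode below 0.015 m and angle between each of bottle_center, can_center, pot_center's own z axis and vertical below 0.12 rad and angle between carton_center's own z axis and vertical below 0.1 rad and distance of each of jaw_cast, tin from where it was at the start of the episode below 0.02 m); the robot touches nothing.
It fails at once if the carton is taken or pushed more than 30 mm (distance of carton_center from where it was at the start of the episode above 0.03 m).
It fails at once if all three containers are away from their places at once (distance of each of bottle_center, can_center, pot_center from where it was at the start of the episode above 0.03 m).
It fails at once if a container is tipped over (angle between any of bottle_center, can_center, pot_center's own z axis and vertical above 0.7 rad).
It fails at once if the jaw cast or the tin is moved more than 30 mm (distance of any of jaw_cast, tin from where it was at the start of the episode above 0.03 m).
It also fails if it takes over 115 s, if anything falls off the work surface, if the arm or the gripper's body presses on something with over 40 N, if the wrist force passes 120 N, or if a joint passes its speed limit or range.

## Robot

A 7-joint arm with a two-finger parallel gripper is mounted at the origin on a cart in front of the work surface, level with it; the furniture and walls round the work are solid. World frame = base frame: x ahead of the robot, y to its left, z up, the work surface at z = 0. Lengths are in m, angles in rad, forces in N, time in s.
With the tool pointing down it reaches from about 0.4 to 0.875 m from the base axis. Payload 6.5 kg.
Tool frame: the origin (TCP) lies at the very end of the fingers, on their centre line; the grasp point (between the pads) lies 19 mm behind it; z points along the fingers, y is the line along which they close (so a half turn about z gives the same grasp; the last joint's range is limited). The gripper opens to 88 mm and grips with 3 to 60 N. Pads are 18 mm wide; open, the fingers measure 123 mm over their backs; the gripper's body (75 mm by 187 mm) begins 45 mm behind the grasp point.
Start: joints at [-1.311, 0.536, -0.004, 1.538, 0.003, 1.067, -0.071], TCP at [0.208, 0.616, 0.239] pointing down, gripper open.
Joint ranges: [-2.7, 2.7], [-0.37, 2.16], [-1.27, 1.26], [0.24, 2.4], [-1.31, 4.45], [0.19, 1.91], [-2.76, 2.76]. Speed limits (rad/s): [2.39, 2.39, 3.14, 3.14, 3.14, 3.14, 3.14].

## Interface

Orientations are given as a unit quaternion [w, x, y, z].
In Python, from station import manip, optics, job gives the robot as it stands.
- The arm moves only by the tool send_rows, never from a script. Its argument "plan" is a list of rows, each an object with "slide": the shift along the tool's x, y, z in m, a list of three; "turn": the turn about the tool's z in rad; "grip": the closure, from 0 (fully open) to 1 (shut). A call has 1 to 20 rows; each row is the pose to reach, as a shift and turn from the pose commanded when the call began, along the tool's axes at that moment; what a row does not reach only later rows make up. A row lasts 1/8 s, in which the tool goes at most 62.5 mm and 10.7 degrees, less where a joint would pass 70% of its speed; a pose out of reach is approached as far as the arm can. A call with a gripper value outside its range is refused whole. The fingers move at their own pace and stop on an object; "grip_force" is the grip in N (left out, the last holds). Time passes only in rows, so rows that repeat a pose let the fingers close. It gives the time, the measured TCP pose, the force, the opening and the grip force at its end, in the units of the state.
- manip.get_obs(): the state, without advancing time (a new reading comes with each control period).
- optics.grab_frame(name): name is "side" or "top" or "wrist"; returns a dict with "frame" (480x640x3 uint8, blue, green, red), "fovy" (degrees; the focal length in pixels is half the picture's height over the tangent of half this angle, whatever the lens; pixels are square), "cx", "cy" (the principal point, pixels), "rvec" (rotation vector, rad) and "tvec" (3), from world to camera coordinates, as OpenCV has them. Camera axes: x right, y down, z forward; pixel columns grow to the right and rows downward; lengths in m; the calibration is good to about 2 mm. A picture is of the moment at which its call begins. There is no depth.
- job.job_done(): hands the job in; it is judged then, once.
The state is a dict: "time": time; "joints": joint angles; "joint_vel": joint speeds; "effort": joint torques, N m; "ee_pos": TCP position; "tcp_rot": TCP orientation; "contact_force": force on the tool from outside, world axes, zero at the start; "moment": the same for the moment, N m; "gripper_width": finger opening in m; "grip_force": force on a finger pad.
Only numpy, scipy, OpenCV 4.12 (cv2) and the standard library are available. Lean on these libraries where they do the work, as an engineer would, in place of code of your own. Each camera call takes 0.05 s, during which the arm holds its last target. There are 200 camera calls.

## Working session

There is one attempt and no reset: what is moved stays moved. The work goes in short steps, Python scripts to look and compute and a tool call to move; the robot and the scene stay as the last step left them, time stands still between calls to the robot, and variables do not carry over. Pictures are saved under pics/ and viewed, at most 15 in all, crops included, and the job is handed in when it is done.

Besides the shell and the picture viewer there is one more tool, called after "Call:" as name([rows], argument=value, ...), one row to a line, values as JSON. send_rows: Moves the arm, as the interface text tells. Its arguments: {"type":"object","properties":{"plan":{"type":"array"},"grip_force":{"type":"number"}},"required":["plan"]}

```bash
mkdir -p pics
cat > h.py <<'E'
import numpy as np, cv2
from station import manip, optics, job
def K(f):
    F=240/np.tan(np.radians(f["fovy"])/2); return np.array([[F,0,f["cx"]],[0,F,f["cy"]],[0,0,1]])
def grab(n,save):
    f=optics.grab_frame(n); cv2.imwrite(f"pics/{save}.png",f["frame"])
    np.savez(f"pics/{save}.npz",**f); return f
def ray(f,u,v,z):
    R=cv2.Rodrigues(np.array(f["rvec"],float))[0]; t=np.array(f["tvec"],float).ravel()
    c=-R.T@t; d=R.T@np.linalg.solve(K(f),[u,v,1]); return c+d*(z-c[2])/d[2]
def proj(f,P):
    return cv2.projectPoints(np.array(P,float).reshape(-1,3),np.array(f["rvec"],float),np.array(f["tvec"],float),K(f),None)[0].reshape(-1,2)
E
python3 - <<'E'
from h import *
for n in ("top","side"):
    f=grab(n,n+"0"); R=cv2.Rodrigues(np.array(f["rvec"]))[0]; print(n,f["fovy"],-R.T@np.array(f["tvec"]).ravel(),[k for k in f])
print(manip.get_obs())
E
```

```text
top 54.30720069958902 [0.38737348 0.00581818 1.21776892] ['frame', 'fovy', 'cx', 'cy', 'rvec', 'tvec']
side 55.33808845488065 [ 0.36245056 -0.97665442  0.77724705] ['frame', 'fovy', 'cx', 'cy', 'rvec', 'tvec']
{'time': 0.1, 'joints': array([-1.31117193,  0.53708298, -0.00441366,  1.53873831,  0.0026048 ,
        1.06732765, -0.0711956 ]), 'joint_vel': array([ 0.00079988, -0.00254528,  0.00042053, -0.00171954, -0.00011811,
        0.00087669,  0.00016565]), 'effort': array([ 3.15444566e-03, -5.72085178e+01,  9.93610360e-01, -2.52231824e+01,
       -5.62445959e-02,  1.34348846e-02,  4.27652981e-05]), 'ee_pos': array([0.20791125, 0.61527446, 0.23794579]), 'tcp_rot': array([-6.03009002e-05,  1.62164408e-01,  9.86763449e-01, -7.73025518e-04]), 'contact_force': array([-0.39221641,  0.0457018 , -0.00571231]), 'moment': array([-0.01437539, -0.03718844, -0.00305428]), 'grip_force': 0.0, 'gripper_width': 0.0883571760023061}
```

View pics/top0.png

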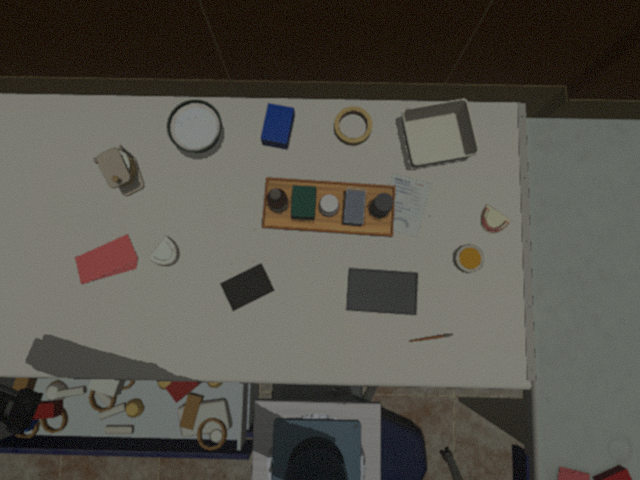

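View pics/side0.png

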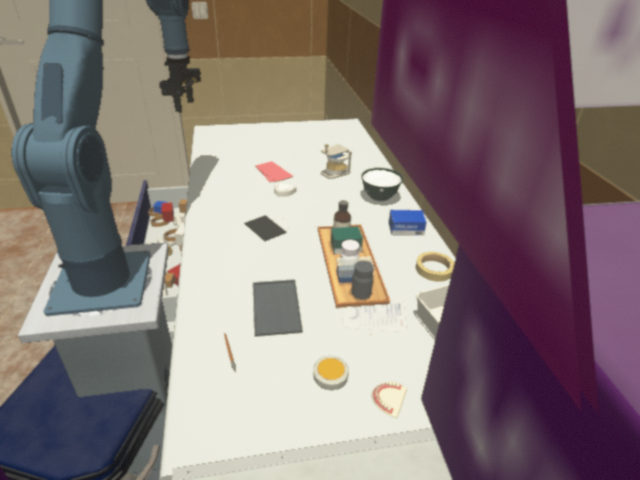

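Run:
```python
import cv2
i=cv2.imread("pics/top0.png")
a=cv2.convertScaleAbs(i[165:245,255:405],alpha=1.6,beta=10); cv2.imwrite("pics/c1.png",cv2.resize(a,(750,400),interpolation=cv2.INTER_CUBIC))
a=cv2.convertScaleAbs(i[255:325,215:425],alpha=1.8,beta=10); 
i=cv2.imread("pics/side0.png")[190:340,230:400]
import numpy as np
b=cv2.resize(i,(680,600),interpolation=cv2.INTER_CUBIC)
cv2.imwrite("pics/c3.png",b)
cv2.imwrite("pics/c2.png",cv2.resize(a,(798,266),interpolation=cv2.INTER_CUBIC))
```

```text
(no output)
```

View pics/c1.png

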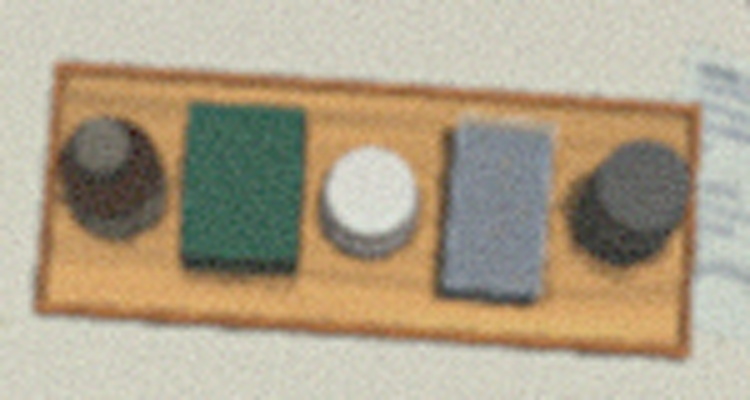

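View pics/c2.png

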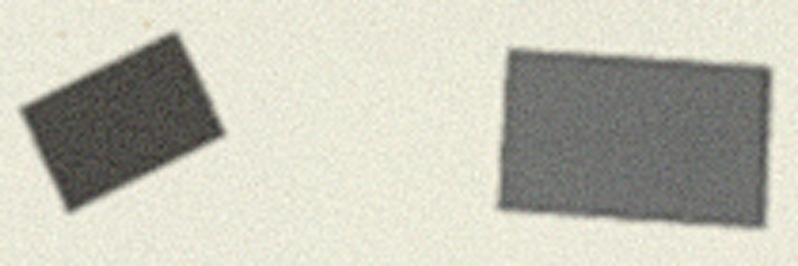

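View pics/c3.png

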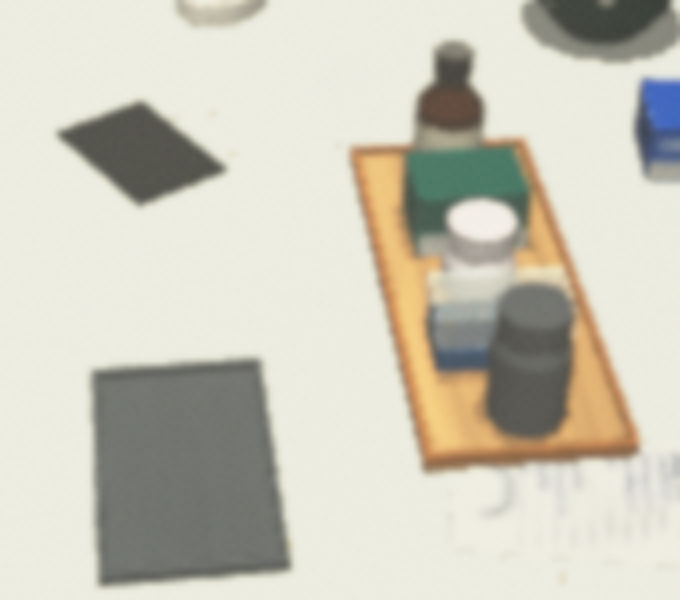

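```bash
cat > m.py <<'E'
from h import *
np.set_printoptions(precision=4,suppress=True)
f=dict(np.load("pics/top0.npz")); g=dict(np.load("pics/side0.npz"))
def c(U,V,s,ox,oy): return (U+.5)/s-.5+ox,(V+.5)/s-.5+oy
c1=lambda p,z: ray(f,*c(*p,5,255,165),z)
c2=lambda p,z: ray(f,*c(*p,3.8,215,255),z)
c3=lambda p,z: ray(g,*c(*p,4,230,190),z)
def rect(P):  # order: TL,TR,BR,BL in top image; returns centre, yaw of long axis y (TR->TL = +y)
    P=np.array(P); y=(P[0]+P[3]-P[1]-P[2])/2; x=(P[0]+P[1]-P[2]-P[3])/2
    print("ctr",P.mean(0),"len y",np.linalg.norm(y),"x",np.linalg.norm(x),"ang y-axis",np.arctan2(-y[0],y[1]),"from x",np.arctan2(x[1],x[0]))
    return P.mean(0)
print("rack");R=rect([c1(p,.014) for p in [(57,63),(700,104),(688,355),(37,312)]])
rect([c3(p,.014) for p in [(352,148),(522,140),(637,445),(425,467)]][i] for i in (1,2,3,0)) if 0 else None
q=[c3(p,.014) for p in [(522,140),(637,445),(425,467),(352,148)]];print("rack side");rect(q)
print("pad");rect([c2(p,.004) for p in [(21,107),(178,32),(225,134),(69,213)]])
print("pad side");q=[c3(p,.004) for p in [(57,132),(140,101),(226,170),(140,206)]];rect([q[1],q[2],q[3],q[0]])
print("tray");rect([c2(p,.010) for p in [(510,48),(771,67),(766,228),(498,209)]])
q=[c3(p,.010) for p in [(261,359),(291,568),(100,584),(92,371)]];print("tray side");rect(q)
print("bur");rect([c1(p,.054) for p in [(463,122),(553,125),(541,292),(445,290)]])
print("pot",c1((371,187),.064),c3((482,228),.064))
print("can",c1((644,185),.096),c3((535,309),.096))
print("cap",c1((103,145),.118))
E
python3 m.py
```

```text
rack
ctr [ 0.6459 -0.0195  0.014 ] len y 0.3397294564546416 x 0.13381214380254647 ang y-axis -0.04607506915158739 from x -0.04522857136362685
rack side
ctr [ 0.6477 -0.0216  0.014 ] len y 0.3449048985422635 x 0.13162900677613376 ang y-axis -0.054464987483931235 from x -0.03381858879831665
pad
ctr [0.4317 0.1874 0.004 ] len y 0.11804479691372134 x 0.07827039177103946 ang y-axis 0.4804533922496131 from x 0.46634462341947186
pad side
ctr [0.4346 0.1885 0.004 ] len y 0.12015306334687118 x 0.0766229034957882 ang y-axis 0.4723054617574064 from x 0.4962737774024087
tray
ctr [ 0.4279 -0.1607  0.01  ] len y 0.1787179316801735 x 0.10860911938363323 ang y-axis -0.050108594624060594 from x -0.04966158236042633
tray side
ctr [ 0.4311 -0.1638  0.01  ] len y 0.1836414280270626 x 0.10796208207111328 ang y-axis -0.046451379060059104 from x -0.043177076702803595
bur
ctr [ 0.639  -0.0849  0.054 ] len y 0.04707359634827394 x 0.08686890213718318 ang y-axis -0.0074733155173232185 from x -0.07697821650245724
pot [ 0.6457 -0.0189  0.064 ] [ 0.6448 -0.0268  0.064 ]
can [ 0.6422 -0.1515  0.096 ] [ 0.6439 -0.1545  0.096 ]
cap [0.6517 0.1115 0.118 ]
```

```bash
cat > s.py <<'E'
# slide/turn from pose (x,y,z,a) to pose
import numpy as np,sys
np.set_printoptions(precision=4,suppress=True)
def rel(p,q):
    a=p[3];d=np.subtract(q,p)
    return [round(float(v),4) for v in (d[0]*np.cos(a)+d[1]*np.sin(a), d[0]*np.sin(a)-d[1]*np.cos(a), -d[2], -d[3])]
def chain(s,*qs):
    for q in qs: print(q,rel(s,q))
E
python3 - <<'E'
from s import *
A=1.524
chain((.208,.616,.239,2.816),(.6455,-.0205,.2,A))
pot=(.6455,-.0205,.2,A);can=(.6425,-.1525,.2,A);b=(.640,-.0855,.2,3.094)
chain(pot,(.4315,-.120,.2,A),can)
chain(can,(.4275,-.204,.2,A))
chain((.4275,-.204,.2,A),b); chain(b,(.433,.188,.2,2.045)); chain((.433,.188,.2,2.045),(.4275,-.204,.2,A))
E
```

```text
(0.6455, -0.0205, 0.2, 1.524) [-0.6181, -0.4631, 0.039, 1.292]
(0.4315, -0.12, 0.2, 1.524) [-0.1094, -0.2091, -0.0, -0.0]
(0.6425, -0.1525, 0.2, 1.524) [-0.132, 0.0032, -0.0, -0.0]
(0.4275, -0.204, 0.2, 1.524) [-0.0615, -0.2124, -0.0, -0.0]
(0.64, -0.0855, 0.2, 3.094) [0.1283, 0.2067, -0.0, -1.57]
(0.433, 0.188, 0.2, 2.045) [0.2198, 0.2633, -0.0, 1.049]
(0.4275, -0.204, 0.2, 1.524) [-0.3462, -0.1839, -0.0, 0.521]
```

Call:
send_rows([
  {"slide":[-0.05,-0.04,0.0],"turn":0.11,"grip":0.1},
  {"slide":[-0.1,-0.075,0.01],"turn":0.22,"grip":0.1},
  {"slide":[-0.15,-0.112,0.02],"turn":0.33,"grip":0.1},
  {"slide":[-0.2,-0.15,0.03],"turn":0.44,"grip":0.1},
  {"slide":[-0.25,-0.187,0.039],"turn":0.55,"grip":0.1},
  {"slide":[-0.3,-0.225,0.039],"turn":0.66,"grip":0.1},
  {"slide":[-0.35,-0.262,0.039],"turn":0.77,"grip":0.1},
  {"slide":[-0.4,-0.3,0.039],"turn":0.88,"grip":0.1},
  {"slide":[-0.45,-0.337,0.039],"turn":0.99,"grip":0.1},
  {"slide":[-0.5,-0.375,0.039],"turn":1.1,"grip":0.1},
  {"slide":[-0.55,-0.412,0.039],"turn":1.21,"grip":0.1},
  {"slide":[-0.6,-0.45,0.039],"turn":1.292,"grip":0.1},
  {"slide":[-0.618,-0.463,0.039],"turn":1.292,"grip":0.1},
  {"slide":[-0.618,-0.463,0.039],"turn":1.292,"grip":0.1},
  {"slide":[-0.618,-0.463,0.039],"turn":1.292,"grip":0.1},
  {"slide":[-0.618,-0.463,0.039],"turn":1.292,"grip":0.1},
  {"slide":[-0.618,-0.463,0.039],"turn":1.292,"grip":0.1},
  {"slide":[-0.618,-0.463,0.039],"turn":1.292,"grip":0.1},
])

```text
time: 2.35
ee_pos: [0.6452, -0.02, 0.1998]
tcp_rot: [-0.0, 0.723, 0.691, 0.0]
contact_force: [0.9, 0.3, 0.6]
gripper_width: 0.0794
grip_force: 0.0
```

Run:
```python
from h import *
f=grab("wrist","w1")
i=f["frame"].copy()
A=1.524-np.pi/2
for c,h,r in [((.6455,-.0205),.064,.0255),((.6425,-.1525),.096,.026)]:
    t=np.linspace(0,2*np.pi,40); P=np.c_[c[0]+r*np.cos(t),c[1]+r*np.sin(t),0*t+h]
    cv2.polylines(i,[proj(f,P).astype(int)],True,(0,0,255),1)
P=[]
for sx,sy in((1,1),(1,-1),(-1,-1),(-1,1)):
    u,v=sx*.045,sy*.025; P.append((.64+u*np.cos(A)-v*np.sin(A),-.0855+u*np.sin(A)+v*np.cos(A),.054))
cv2.polylines(i,[proj(f,P).astype(int)],True,(0,0,255),1)
cv2.imwrite("pics/w1o.png",i)
```

```text
(no output)
```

View pics/w1o.png

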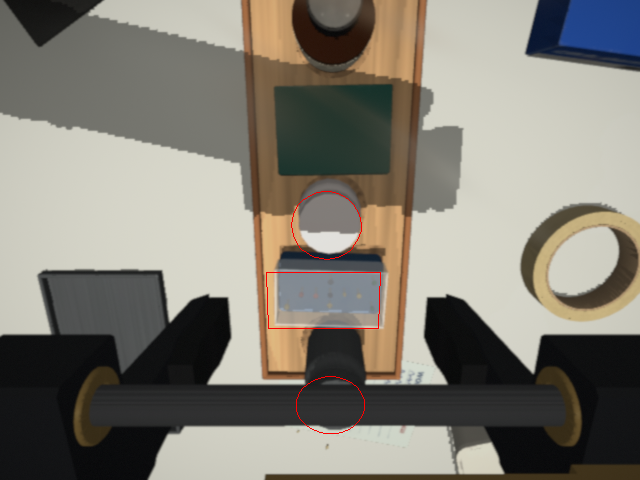

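Call:
send_rows([
  {"slide":[0.001,0.001,0.05],"turn":0,"grip":0.1},
  {"slide":[0.001,0.001,0.1],"turn":0,"grip":0.1},
  {"slide":[0.001,0.001,0.135],"turn":0,"grip":0.1},
  {"slide":[0.001,0.001,0.155],"turn":0,"grip":0.1},
  {"slide":[0.001,0.001,0.17],"turn":0,"grip":0.1},
  {"slide":[0.001,0.001,0.17],"turn":0,"grip":0.1},
  {"slide":[0.001,0.001,0.17],"turn":0,"grip":0.1},
  {"slide":[0.001,0.001,0.17],"turn":0,"grip":1},
  {"slide":[0.001,0.001,0.17],"turn":0,"grip":1},
  {"slide":[0.001,0.001,0.17],"turn":0,"grip":1},
  {"slide":[0.001,0.001,0.17],"turn":0,"grip":1},
  {"slide":[0.001,0.001,0.17],"turn":0,"grip":1},
  {"slide":[0.001,0.001,0.17],"turn":0,"grip":1},
  {"slide":[0.001,0.001,0.17],"turn":0,"grip":1},
  {"slide":[0.001,0.001,0.17],"turn":0,"grip":1},
], grip_force=25)

```text
time: 4.28
ee_pos: [0.6466, -0.0197, 0.03]
tcp_rot: [0.0, 0.724, 0.69, 0.0]
contact_force: [-0.5, -0.3, 4.8]
gripper_width: 0.0491
grip_force: 25.0
```

Call:
send_rows([
  {"slide":[0,0,-0.02],"turn":0,"grip":1},
  {"slide":[0,0,-0.05],"turn":0,"grip":1},
  {"slide":[0,0,-0.08],"turn":0,"grip":1},
  {"slide":[-0.018,-0.035,-0.09],"turn":0,"grip":1},
  {"slide":[-0.042,-0.08,-0.09],"turn":0,"grip":1},
  {"slide":[-0.068,-0.13,-0.09],"turn":0,"grip":1},
  {"slide":[-0.092,-0.175,-0.09],"turn":0,"grip":1},
  {"slide":[-0.108,-0.205,-0.08],"turn":0,"grip":1},
  {"slide":[-0.1105,-0.21,-0.06],"turn":0,"grip":1},
  {"slide":[-0.1105,-0.21,-0.035],"turn":0,"grip":1},
  {"slide":[-0.1105,-0.21,-0.015],"turn":0,"grip":1},
  {"slide":[-0.1105,-0.21,0.0],"turn":0,"grip":1},
  {"slide":[-0.1105,-0.21,0.004],"turn":0,"grip":1},
  {"slide":[-0.1105,-0.21,0.004],"turn":0,"grip":1},
  {"slide":[-0.1105,-0.21,0.004],"turn":0,"grip":1},
])

```text
time: 6.15
ee_pos: [0.4319, -0.1203, 0.0263]
tcp_rot: [0.0, 0.724, 0.69, 0.0]
contact_force: [0.2, -0.7, -1.6]
gripper_width: 0.049
grip_force: 25.0
```

Run:
```python
from h import *
f=grab("side","s1"); cv2.imwrite("pics/s1c.png",cv2.resize(f["frame"][190:340,215:400],(740,600),interpolation=cv2.INTER_CUBIC))
```

```text
(no output)
```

View pics/s1c.png

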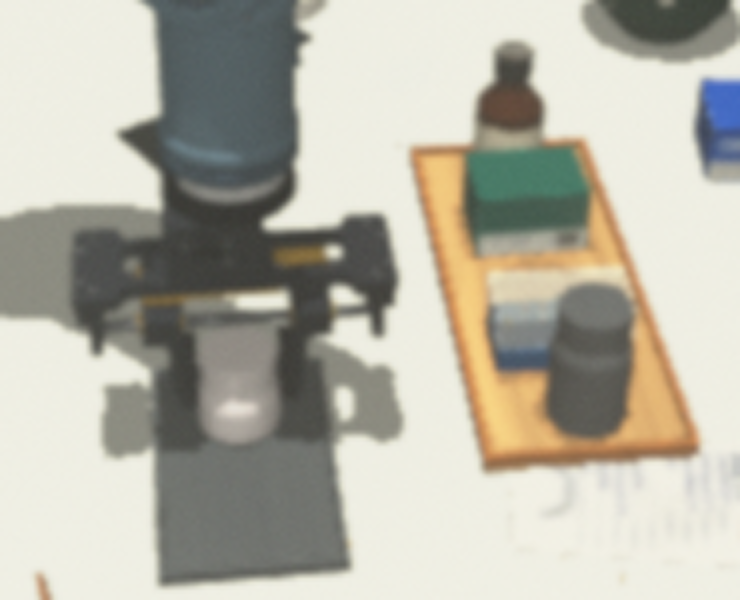

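Call:
send_rows([
  {"slide":[0,0,0.001],"turn":0,"grip":0.1},
  {"slide":[0,0,0.001],"turn":0,"grip":0.1},
  {"slide":[0,0,0.001],"turn":0,"grip":0.1},
  {"slide":[0,0,0.001],"turn":0,"grip":0.1},
  {"slide":[0,0,-0.03],"turn":0,"grip":0.1},
  {"slide":[0,0,-0.08],"turn":0,"grip":0.1},
  {"slide":[-0.002,0.02,-0.13],"turn":0,"grip":0.1},
  {"slide":[-0.007,0.07,-0.145],"turn":0,"grip":0.1},
  {"slide":[-0.012,0.12,-0.145],"turn":0,"grip":0.1},
  {"slide":[-0.018,0.17,-0.145],"turn":0,"grip":0.1},
  {"slide":[-0.022,0.21,-0.145],"turn":0,"grip":0.1},
  {"slide":[-0.022,0.2135,-0.145],"turn":0,"grip":0.1},
  {"slide":[-0.022,0.2135,-0.145],"turn":0,"grip":0.1},
  {"slide":[-0.022,0.2135,-0.11],"turn":0,"grip":0.1},
  {"slide":[-0.022,0.2135,-0.075],"turn":0,"grip":0.1},
  {"slide":[-0.022,0.2135,-0.04],"turn":0,"grip":0.1},
  {"slide":[-0.022,0.2135,-0.0165],"turn":0,"grip":0.1},
  {"slide":[-0.022,0.2135,-0.0165],"turn":0,"grip":0.1},
])

```text
time: 8.45
ee_pos: [0.6419, -0.1519, 0.0409]
tcp_rot: [-0.001, 0.724, 0.69, -0.001]
contact_force: [0.3, -0.4, 0.2]
gripper_width: 0.0794
grip_force: 0.0
```

Call:
send_rows([
  {"slide":[0,0,0],"turn":0,"grip":1},
  {"slide":[0,0,0],"turn":0,"grip":1},
  {"slide":[0,0,0],"turn":0,"grip":1},
  {"slide":[0,0,0],"turn":0,"grip":1},
  {"slide":[0,0,0],"turn":0,"grip":1},
  {"slide":[0,0,0],"turn":0,"grip":1},
  {"slide":[0,0,0],"turn":0,"grip":1},
], grip_force=25)

```text
time: 9.32
ee_pos: [0.6447, -0.1523, 0.0434]
tcp_rot: [0.001, 0.724, 0.69, 0.001]
contact_force: [-0.2, 0.6, 6.2]
gripper_width: 0.0509
grip_force: 25.0
```

Run:
```python
from h import *
f=grab("side","s2"); cv2.imwrite("pics/s2c.png",cv2.resize(f["frame"][170:340,215:430],(759,600),interpolation=cv2.INTER_CUBIC))
```

```text
(no output)
```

View pics/s2c.png

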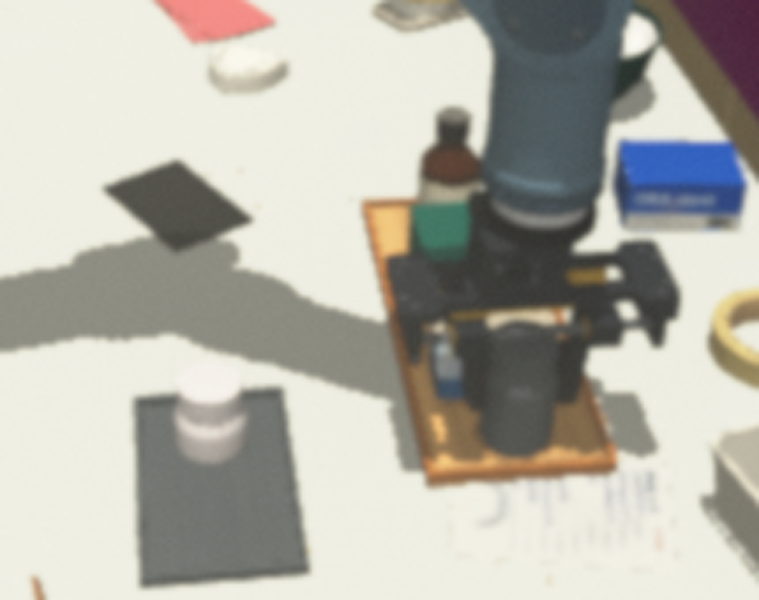

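Call:
send_rows([
  {"slide":[0,0,-0.02],"turn":0,"grip":1},
  {"slide":[0,0,-0.05],"turn":0,"grip":1},
  {"slide":[0,0,-0.08],"turn":0,"grip":1},
  {"slide":[-0.01,-0.035,-0.09],"turn":0,"grip":1},
  {"slide":[-0.023,-0.08,-0.09],"turn":0,"grip":1},
  {"slide":[-0.038,-0.13,-0.09],"turn":0,"grip":1},
  {"slide":[-0.051,-0.175,-0.09],"turn":0,"grip":1},
  {"slide":[-0.06,-0.205,-0.08],"turn":0,"grip":1},
  {"slide":[-0.062,-0.2135,-0.06],"turn":0,"grip":1},
  {"slide":[-0.062,-0.2135,-0.035],"turn":0,"grip":1},
  {"slide":[-0.062,-0.2135,-0.015],"turn":0,"grip":1},
  {"slide":[-0.062,-0.2135,-0.002],"turn":0,"grip":1},
  {"slide":[-0.062,-0.2135,0.004],"turn":0,"grip":1},
  {"slide":[-0.062,-0.2135,0.004],"turn":0,"grip":1},
  {"slide":[-0.062,-0.2135,0.004],"turn":0,"grip":1},
  {"slide":[-0.062,-0.2135,0.004],"turn":0,"grip":1},
])

```text
time: 11.38
ee_pos: [0.4278, -0.2042, 0.0385]
tcp_rot: [0.0, 0.723, 0.69, 0.0]
contact_force: [0.0, -0.0, -2.3]
gripper_width: 0.0513
grip_force: 25.0
```

Call:
send_rows([
  {"slide":[0,0,0.001],"turn":0,"grip":0.1},
  {"slide":[0,0,0.001],"turn":0,"grip":0.1},
  {"slide":[0,0,0.001],"turn":0,"grip":0.1},
  {"slide":[0,0,0.001],"turn":0,"grip":0.1},
  {"slide":[0,0,-0.03],"turn":0,"grip":0.1},
  {"slide":[0,0,-0.08],"turn":0,"grip":0.1},
  {"slide":[0,0,-0.13],"turn":0,"grip":0.1},
  {"slide":[0,0,-0.161],"turn":0,"grip":0.1},
  {"slide":[0,0,-0.161],"turn":0,"grip":0.1},
  {"slide":[0,0,-0.161],"turn":0,"grip":0.1},
])

```text
time: 12.62
ee_pos: [0.427, -0.2037, 0.1985]
tcp_rot: [-0.0, 0.723, 0.69, -0.0]
contact_force: [-0.1, 0.3, -0.1]
gripper_width: 0.0791
grip_force: 0.0
```

Call:
send_rows([
  {"slide":[0.013,0.021,0],"turn":-0.16,"grip":0.05},
  {"slide":[0.026,0.042,0],"turn":-0.32,"grip":0.05},
  {"slide":[0.039,0.063,0],"turn":-0.48,"grip":0.05},
  {"slide":[0.052,0.084,0],"turn":-0.64,"grip":0.05},
  {"slide":[0.065,0.105,0],"turn":-0.8,"grip":0.05},
  {"slide":[0.078,0.126,0],"turn":-0.96,"grip":0.05},
  {"slide":[0.091,0.147,0],"turn":-1.12,"grip":0.05},
  {"slide":[0.104,0.168,0],"turn":-1.28,"grip":0.05},
  {"slide":[0.117,0.189,0],"turn":-1.44,"grip":0.05},
  {"slide":[0.1285,0.2085,0],"turn":-1.57,"grip":0.05},
  {"slide":[0.1285,0.2085,0],"turn":-1.57,"grip":0.05},
  {"slide":[0.1285,0.2085,0],"turn":-1.57,"grip":0.05},
  {"slide":[0.1285,0.2085,0],"turn":-1.57,"grip":0.05},
  {"slide":[0.1285,0.2085,0],"turn":-1.57,"grip":0.05},
])

```text
time: 14.38
ee_pos: [0.6414, -0.086, 0.1993]
tcp_rot: [-0.0, 0.024, 1.0, -0.0]
contact_force: [0.5, 0.1, 0.4]
gripper_width: 0.0835
grip_force: 0.0
```

Run:
```python
from h import *
o=manip.get_obs(); print(o["ee_pos"],o["joints"])
f=grab("wrist","w2"); i=f["frame"].copy(); A=-.047
def box(c,a,hx,hy,z,col):
    P=[(c[0]+s*hx*np.cos(a)-t*hy*np.sin(a),c[1]+s*hx*np.sin(a)+t*hy*np.cos(a),z) for s,t in((1,1),(1,-1),(-1,-1),(-1,1))]
    cv2.polylines(i,[proj(f,P).astype(int)],True,col,1)
box((.6415,-.0855),A,.045,.025,.054,(0,0,255))
box((.6415,-.0855),A,.045,.025,.009,(0,255,255))
box((.6465,-.0205),A,.068,.172,.014,(0,255,0))
cv2.imwrite("pics/w2o.png",i)
f=grab("side","s3"); cv2.imwrite("pics/s3c.png",cv2.resize(f["frame"][170:340,215:430],(759,600)))
```

```text
[ 0.64136497 -0.08597211  0.19927998] [-0.0158429   0.57316473  0.11514273  1.58661272 -0.07451996  0.98625897
  1.64400515]
```

View pics/w2o.png

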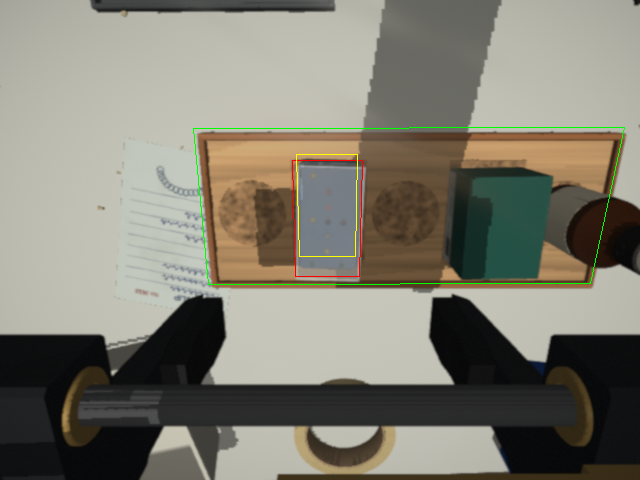

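View pics/s3c.png

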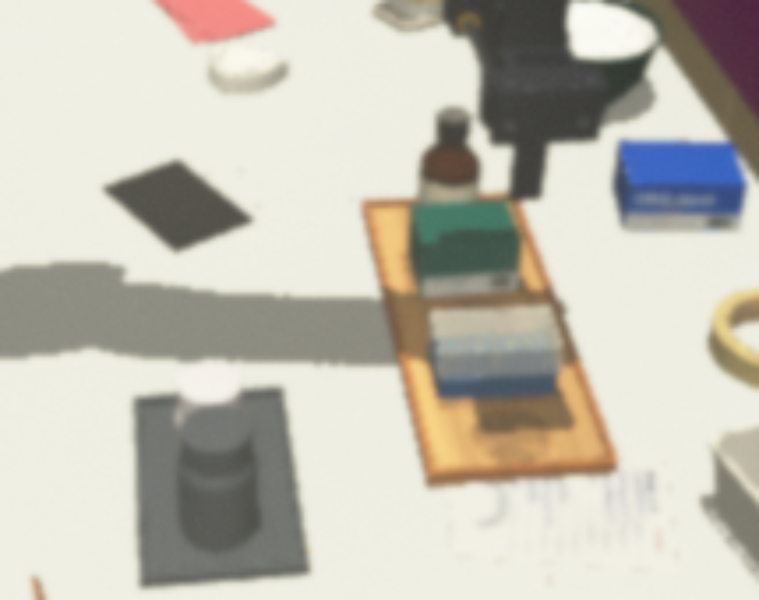

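Call:
send_rows([
  {"slide":[-0.001,0,0.05],"turn":0,"grip":0.05},
  {"slide":[-0.001,0,0.1],"turn":0,"grip":0.05},
  {"slide":[-0.001,0,0.14],"turn":0,"grip":0.05},
  {"slide":[-0.001,0,0.165],"turn":0,"grip":0.05},
  {"slide":[-0.001,0,0.18],"turn":0,"grip":0.05},
  {"slide":[-0.001,0,0.183],"turn":0,"grip":0.05},
  {"slide":[-0.001,0,0.183],"turn":0,"grip":0.05},
  {"slide":[-0.001,0,0.183],"turn":0,"grip":1},
  {"slide":[-0.001,0,0.183],"turn":0,"grip":1},
  {"slide":[-0.001,0,0.183],"turn":0,"grip":1},
  {"slide":[-0.001,0,0.183],"turn":0,"grip":1},
  {"slide":[-0.001,0,0.183],"turn":0,"grip":1},
  {"slide":[-0.001,0,0.183],"turn":0,"grip":1},
  {"slide":[-0.001,0,0.183],"turn":0,"grip":1},
  {"slide":[-0.001,0,0.183],"turn":0,"grip":1},
], grip_force=25)

```text
time: 16.35
ee_pos: [0.643, -0.0855, 0.0165]
tcp_rot: [0.0, 0.024, 1.0, 0.0]
contact_force: [-0.4, 1.4, 5.0]
gripper_width: 0.0501
grip_force: 24.9
```

Run:
```python
from s import *
chain((.6425,-.0855,.017,3.094),(.433,.188,.1,2.045),(.433,.188,.013,2.045))
chain((.433,.188,.15,2.045),(.4315,-.120,.2,1.524))
```

```text
(0.433, 0.188, 0.1, 2.045) [0.2223, 0.2632, -0.083, 1.049]
(0.433, 0.188, 0.013, 2.045) [0.2223, 0.2632, 0.004, 1.049]
(0.4315, -0.12, 0.2, 1.524) [-0.2733, -0.142, -0.05, 0.521]
```

Call:
send_rows([
  {"slide":[0,0,-0.02],"turn":0,"grip":1},
  {"slide":[0,0,-0.06],"turn":0,"grip":1},
  {"slide":[0,0,-0.1],"turn":0,"grip":1},
  {"slide":[0.02,0.022,-0.12],"turn":0.09,"grip":1},
  {"slide":[0.05,0.06,-0.12],"turn":0.23,"grip":1},
  {"slide":[0.08,0.095,-0.12],"turn":0.38,"grip":1},
  {"slide":[0.11,0.13,-0.12],"turn":0.52,"grip":1},
  {"slide":[0.14,0.166,-0.12],"turn":0.66,"grip":1},
  {"slide":[0.17,0.201,-0.12],"turn":0.8,"grip":1},
  {"slide":[0.2,0.237,-0.11],"turn":0.94,"grip":1},
  {"slide":[0.218,0.258,-0.09],"turn":1.03,"grip":1},
  {"slide":[0.2225,0.263,-0.07],"turn":1.049,"grip":1},
  {"slide":[0.2225,0.263,-0.05],"turn":1.049,"grip":1},
  {"slide":[0.2225,0.263,-0.05],"turn":1.049,"grip":1},
  {"slide":[0.2225,0.263,-0.05],"turn":1.049,"grip":1},
])

```text
time: 18.23
ee_pos: [0.4338, 0.1878, 0.0671]
tcp_rot: [0.0, 0.521, 0.853, 0.001]
contact_force: [-0.1, -0.0, -1.4]
gripper_width: 0.0499
grip_force: 24.9
```

Run:
```python
from h import *
f=grab("side","s4"); a=cv2.resize(f["frame"][150:290,215:345],(557,600),interpolation=cv2.INTER_CUBIC)
cv2.imwrite("pics/s4c.png",a)
```

```text
(no output)
```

View pics/s4c.png

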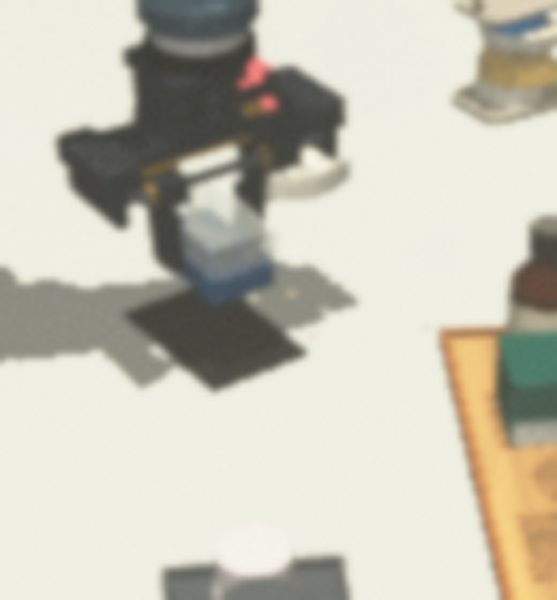

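Call:
send_rows([
  {"slide":[0,0,0.02],"turn":0,"grip":1},
  {"slide":[0,0,0.038],"turn":0,"grip":1},
  {"slide":[0,0,0.048],"turn":0,"grip":1},
  {"slide":[0,0,0.053],"turn":0,"grip":1},
  {"slide":[0,0,0.053],"turn":0,"grip":1},
  {"slide":[0,0,0.053],"turn":0,"grip":1},
  {"slide":[0,0,0.053],"turn":0,"grip":0.05},
  {"slide":[0,0,0.053],"turn":0,"grip":0.05},
  {"slide":[0,0,0.053],"turn":0,"grip":0.05},
  {"slide":[0,0,0.053],"turn":0,"grip":0.05},
  {"slide":[0,0,0.02],"turn":0,"grip":0.05},
  {"slide":[0,0,-0.03],"turn":0,"grip":0.05},
  {"slide":[0,0,-0.08],"turn":0,"grip":0.05},
  {"slide":[0,0,-0.133],"turn":0,"grip":0.05},
  {"slide":[0,0,-0.133],"turn":0,"grip":0.05},
  {"slide":[0,0,-0.133],"turn":0,"grip":0.05},
])

```text
time: 20.27
ee_pos: [0.4326, 0.1877, 0.1988]
tcp_rot: [-0.0, 0.521, 0.853, -0.0]
contact_force: [0.1, 0.5, 0.5]
gripper_width: 0.0837
grip_force: 0.0
```

Run:
```python
from h import *
print(manip.get_obs()["ee_pos"])
f=grab("wrist","w3"); i=f["frame"].copy()
def box(c,a,hx,hy,z,col):
    P=[(c[0]+s*hx*np.cos(a)-t*hy*np.sin(a),c[1]+s*hx*np.sin(a)+t*hy*np.cos(a),z) for s,t in((1,1),(1,-1),(-1,-1),(-1,1))]
    cv2.polylines(i,[proj(f,P).astype(int)],True,col,1)
box((.433,.188),.475,.025,.045,.05,(0,0,255))
box((.433,.188),.475,.04,.06,.004,(0,255,0))
cv2.imwrite("pics/w3o.png",i)
```

```text
[0.43259707 0.18771885 0.19883079]
```

View pics/w3o.png

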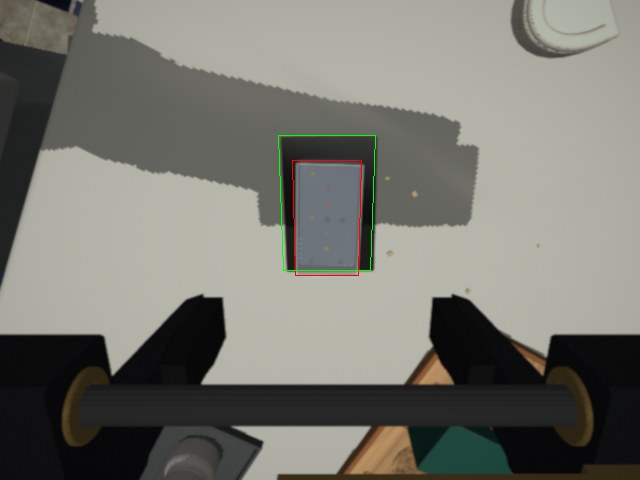

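Call:
send_rows([
  {"slide":[-0.035,-0.018,0],"turn":0.06,"grip":0.1},
  {"slide":[-0.085,-0.045,0],"turn":0.13,"grip":0.1},
  {"slide":[-0.135,-0.072,0],"turn":0.21,"grip":0.1},
  {"slide":[-0.185,-0.098,0],"turn":0.29,"grip":0.1},
  {"slide":[-0.235,-0.125,0],"turn":0.37,"grip":0.1},
  {"slide":[-0.285,-0.152,0],"turn":0.45,"grip":0.1},
  {"slide":[-0.33,-0.176,0],"turn":0.51,"grip":0.1},
  {"slide":[-0.3463,-0.1839,0],"turn":0.521,"grip":0.1},
  {"slide":[-0.3463,-0.1839,0],"turn":0.521,"grip":0.1},
  {"slide":[-0.3463,-0.1839,0],"turn":0.521,"grip":0.1},
  {"slide":[-0.3463,-0.1839,0],"turn":0.521,"grip":0.1},
])

```text
time: 21.7
ee_pos: [0.4276, -0.2029, 0.1989]
tcp_rot: [-0.001, 0.723, 0.691, -0.0]
contact_force: [-0.3, 0.2, 0.3]
gripper_width: 0.0795
grip_force: 0.0
```

Call:
send_rows([
  {"slide":[0,0,0.04],"turn":0,"grip":0.1},
  {"slide":[0,0,0.08],"turn":0,"grip":0.1},
  {"slide":[0,0,0.12],"turn":0,"grip":0.1},
  {"slide":[0,0,0.15],"turn":0,"grip":0.1},
  {"slide":[0,0,0.162],"turn":0,"grip":0.1},
  {"slide":[0,0,0.162],"turn":0,"grip":0.1},
  {"slide":[0,0,0.162],"turn":0,"grip":0.1},
  {"slide":[0,0,0.162],"turn":0,"grip":1},
  {"slide":[0,0,0.162],"turn":0,"grip":1},
  {"slide":[0,0,0.162],"turn":0,"grip":1},
  {"slide":[0,0,0.162],"turn":0,"grip":1},
  {"slide":[0,0,0.162],"turn":0,"grip":1},
  {"slide":[0,0,0.162],"turn":0,"grip":1},
  {"slide":[0,0,0.162],"turn":0,"grip":1},
], grip_force=25)

```text
time: 23.45
ee_pos: [0.4278, -0.2043, 0.0375]
tcp_rot: [0.0, 0.724, 0.69, 0.0]
contact_force: [-0.3, 1.4, 5.4]
gripper_width: 0.0511
grip_force: 25.0
```

Call:
send_rows([
  {"slide":[0,0,-0.02],"turn":0,"grip":1},
  {"slide":[0,0,-0.05],"turn":0,"grip":1},
  {"slide":[0,0,-0.08],"turn":0,"grip":1},
  {"slide":[0.01,0.035,-0.095],"turn":0,"grip":1},
  {"slide":[0.023,0.08,-0.095],"turn":0,"grip":1},
  {"slide":[0.038,0.13,-0.095],"turn":0,"grip":1},
  {"slide":[0.051,0.175,-0.095],"turn":0,"grip":1},
  {"slide":[0.06,0.205,-0.085],"turn":0,"grip":1},
  {"slide":[0.062,0.2135,-0.065],"turn":0,"grip":1},
  {"slide":[0.062,0.2135,-0.045],"turn":0,"grip":1},
  {"slide":[0.062,0.2135,-0.025],"turn":0,"grip":1},
  {"slide":[0.062,0.2135,-0.012],"turn":0,"grip":1},
  {"slide":[0.062,0.2135,-0.006],"turn":0,"grip":1},
  {"slide":[0.062,0.2135,-0.006],"turn":0,"grip":1},
  {"slide":[0.062,0.2135,-0.006],"turn":0,"grip":1},
  {"slide":[0.062,0.2135,-0.006],"turn":0,"grip":1},
])

```text
time: 25.45
ee_pos: [0.644, -0.1524, 0.0436]
tcp_rot: [0.0, 0.723, 0.69, 0.0]
contact_force: [1.0, 0.4, -1.6]
gripper_width: 0.0512
grip_force: 25.0
```

Call:
send_rows([
  {"slide":[0,0,0],"turn":0,"grip":0.1},
  {"slide":[0,0,0],"turn":0,"grip":0.1},
  {"slide":[0,0,0],"turn":0,"grip":0.1},
  {"slide":[0,0,0],"turn":0,"grip":0.1},
  {"slide":[0,0,-0.03],"turn":0,"grip":0.1},
  {"slide":[0,0,-0.08],"turn":0,"grip":0.1},
  {"slide":[0,0,-0.12],"turn":0,"grip":0.1},
  {"slide":[0,0,-0.12],"turn":0,"grip":0.1},
  {"slide":[0,0,-0.12],"turn":0,"grip":0.1},
])

```text
time: 26.58
ee_pos: [0.6433, -0.152, 0.1625]
tcp_rot: [-0.001, 0.723, 0.69, -0.0]
contact_force: [-0.1, 0.4, -0.1]
gripper_width: 0.0792
grip_force: 0.0
```

Run:
```python
from h import *
from s import *
o=manip.get_obs(); q=o["tcp_rot"]; p=(*o["ee_pos"],2*np.arctan2(q[2],q[1])); print(p)
chain(p,(.4315,-.120,.165,1.524),(.4315,-.120,.025,1.524))
f=grab("wrist","w4"); g=grab("side","s5"); cv2.imwrite("pics/s5c.png",cv2.resize(g["frame"][190:340,215:400],(740,600),interpolation=cv2.INTER_CUBIC))
```

```text
(np.float64(0.6432856182290745), np.float64(-0.1520343166812041), np.float64(0.16250139850987372), np.float64(1.5239561404698065))
(0.4315, -0.12, 0.165, 1.524) [0.0221, -0.2131, -0.0025, -0.0]
(0.4315, -0.12, 0.025, 1.524) [0.0221, -0.2131, 0.1375, -0.0]
```

View pics/s5c.png

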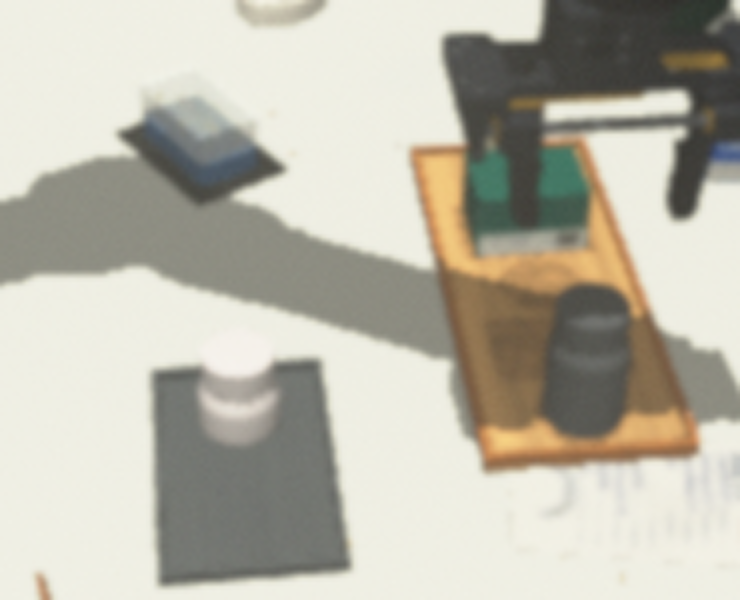

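Call:
send_rows([
  {"slide":[0.004,-0.035,0],"turn":0,"grip":0.1},
  {"slide":[0.009,-0.085,0],"turn":0,"grip":0.1},
  {"slide":[0.014,-0.135,0],"turn":0,"grip":0.1},
  {"slide":[0.019,-0.185,0],"turn":0,"grip":0.1},
  {"slide":[0.022,-0.2135,0],"turn":0,"grip":0.1},
  {"slide":[0.022,-0.2135,0],"turn":0,"grip":0.1},
  {"slide":[0.022,-0.2135,0],"turn":0,"grip":0.1},
  {"slide":[0.022,-0.2135,0.04],"turn":0,"grip":0.1},
  {"slide":[0.022,-0.2135,0.08],"turn":0,"grip":0.1},
  {"slide":[0.022,-0.2135,0.115],"turn":0,"grip":0.1},
  {"slide":[0.022,-0.2135,0.132],"turn":0,"grip":0.1},
  {"slide":[0.022,-0.2135,0.139],"turn":0,"grip":0.1},
  {"slide":[0.022,-0.2135,0.139],"turn":0,"grip":0.1},
  {"slide":[0.022,-0.2135,0.139],"turn":0,"grip":1},
  {"slide":[0.022,-0.2135,0.139],"turn":0,"grip":1},
  {"slide":[0.022,-0.2135,0.139],"turn":0,"grip":1},
  {"slide":[0.022,-0.2135,0.139],"turn":0,"grip":1},
  {"slide":[0.022,-0.2135,0.139],"turn":0,"grip":1},
  {"slide":[0.022,-0.2135,0.139],"turn":0,"grip":1},
  {"slide":[0.022,-0.2135,0.139],"turn":0,"grip":1},
], grip_force=25)

```text
time: 29.18
ee_pos: [0.4319, -0.1204, 0.0246]
tcp_rot: [0.0, 0.724, 0.69, 0.0]
contact_force: [0.4, 0.5, 6.5]
gripper_width: 0.0489
grip_force: 25.0
```

Call:
send_rows([
  {"slide":[0,0,-0.02],"turn":0,"grip":1},
  {"slide":[0,0,-0.05],"turn":0,"grip":1},
  {"slide":[0,0,-0.08],"turn":0,"grip":1},
  {"slide":[0.018,0.035,-0.1],"turn":0,"grip":1},
  {"slide":[0.042,0.08,-0.1],"turn":0,"grip":1},
  {"slide":[0.068,0.13,-0.1],"turn":0,"grip":1},
  {"slide":[0.092,0.175,-0.1],"turn":0,"grip":1},
  {"slide":[0.108,0.205,-0.09],"turn":0,"grip":1},
  {"slide":[0.1105,0.21,-0.07],"turn":0,"grip":1},
  {"slide":[0.1105,0.21,-0.045],"turn":0,"grip":1},
  {"slide":[0.1105,0.21,-0.025],"turn":0,"grip":1},
  {"slide":[0.1105,0.21,-0.012],"turn":0,"grip":1},
  {"slide":[0.1105,0.21,-0.006],"turn":0,"grip":1},
  {"slide":[0.1105,0.21,-0.006],"turn":0,"grip":1},
  {"slide":[0.1105,0.21,-0.006],"turn":0,"grip":1},
  {"slide":[0.1105,0.21,-0.006],"turn":0,"grip":1},
])

```text
time: 31.18
ee_pos: [0.6468, -0.0198, 0.0306]
tcp_rot: [0.0, 0.723, 0.69, 0.0]
contact_force: [-1.1, 0.2, -1.0]
gripper_width: 0.0488
grip_force: 25.0
```

Call:
send_rows([
  {"slide":[0,0,0],"turn":0,"grip":0.1},
  {"slide":[0,0,0],"turn":0,"grip":0.1},
  {"slide":[0,0,0],"turn":0,"grip":0.1},
  {"slide":[0,0,0],"turn":0,"grip":0.1},
  {"slide":[0,0,-0.03],"turn":0,"grip":0.1},
  {"slide":[0,0,-0.08],"turn":0,"grip":0.1},
  {"slide":[0,0,-0.13],"turn":0,"grip":0.1},
  {"slide":[0,0,-0.18],"turn":0,"grip":0.1},
  {"slide":[0,-0.05,-0.2],"turn":0,"grip":0.1},
  {"slide":[0,-0.1,-0.2],"turn":0,"grip":0.1},
  {"slide":[-0.05,-0.15,-0.2],"turn":0,"grip":0.1},
  {"slide":[-0.1,-0.2,-0.2],"turn":0,"grip":0.1},
  {"slide":[-0.15,-0.2,-0.2],"turn":0,"grip":0.1},
  {"slide":[-0.2,-0.2,-0.2],"turn":0,"grip":0.1},
  {"slide":[-0.25,-0.2,-0.2],"turn":0,"grip":0.1},
  {"slide":[-0.25,-0.2,-0.2],"turn":0,"grip":0.1},
  {"slide":[-0.25,-0.2,-0.2],"turn":0,"grip":0.1},
  {"slide":[-0.25,-0.2,-0.2],"turn":0,"grip":0.1},
])

```text
time: 33.42
ee_pos: [0.4354, -0.2586, 0.2301]
tcp_rot: [-0.0, 0.723, 0.691, 0.0]
contact_force: [-0.2, 0.4, -0.9]
gripper_width: 0.0795
grip_force: 0.0
```

Run:
```python
from h import *
f=grab("top","t9"); a=np.load("pics/top0.npz")["frame"]
s=lambda i: cv2.resize(cv2.convertScaleAbs(i[165:325,205:405],alpha=1.6,beta=10),(400,320),interpolation=cv2.INTER_CUBIC)
cv2.imwrite("pics/t9c.png",np.hstack([s(a),s(f["frame"])]))
```

```text
(no output)
```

View pics/t9c.png

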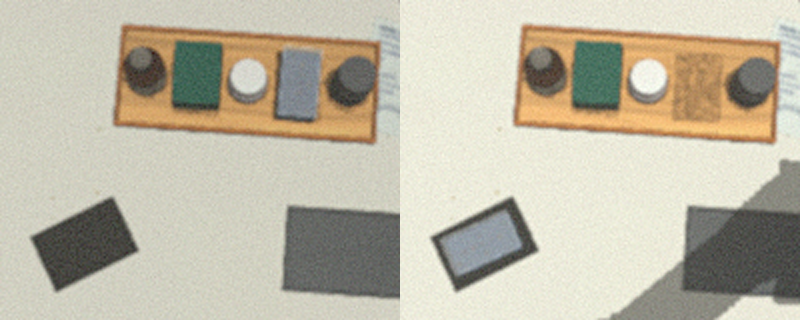

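Run:
```python
from h import *
f=dict(np.load("pics/t9.npz")); w=dict(np.load("pics/w3.npz")); f0=dict(np.load("pics/top0.npz"))
def rects(f,roi,cond):
    x0,y0,x1,y1=roi; m=cv2.medianBlur(cond(f["frame"][y0:y1,x0:x1].astype(int)).astype(np.uint8)*255,3)
    n,l,s,_=cv2.connectedComponentsWithStats(m); k=1+np.argmax(s[1:,4]); c=max(cv2.findContours((l==k).astype(np.uint8),0,1)[0],key=cv2.contourArea)
    return cv2.boxPoints(cv2.minAreaRect(c))+[x0,y0]
def rep(n,f,b,z):
    P=np.array([ray(f,*p,z) for p in b]); e=[P[1]-P[0],P[2]-P[1]]; l=max(e,key=np.linalg.norm)
    print(n,P.mean(0).round(4),[round(float(np.linalg.norm(v)),4) for v in e],"ang",round(float(np.arctan2(l[1],l[0])%np.pi),3))
roi=(215,258,280,316)
rep("pad top0",f0,rects(f0,roi,lambda i:i.sum(2)<210),.004)
rep("pad t9",f,rects(f,roi,lambda i:i.sum(2)<330),.004)
blue=lambda i:(i[:,:,0]>i[:,:,2]+12)
rep("blk t9",f,rects(f,roi,blue),.05)
rep("blk w3",w,rects(w,(275,130,380,290),blue),.05)
o=cv2.resize(w["frame"][120:290,240:420],(635,600),interpolation=cv2.INTER_CUBIC); cv2.imwrite("pics/w3z.png",o)
```

```text
pad top0 [0.4314 0.1886 0.004 ] [0.1189, 0.077] ang 2.059
pad t9 [0.4317 0.1881 0.004 ] [0.1224, 0.0817] ang 2.059
blk t9 [0.4168 0.1653 0.05  ] [0.0035, 0.0035] ang 0.818
blk w3 [0.4322 0.1906 0.05  ] [0.0773, 0.0419] ang 1.984
```

View pics/w3z.png

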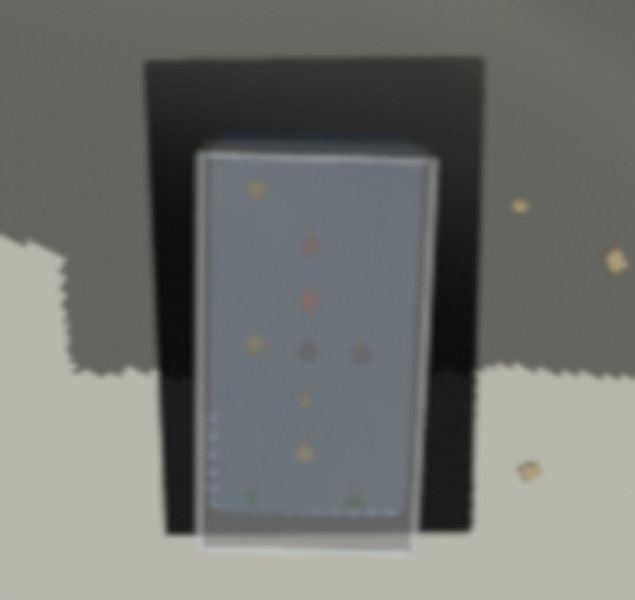

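Run:
```python
from h import *
w=dict(np.load("pics/w3.npz"))
def rep(b,z):
    P=np.array([ray(w,240+u/3.528,120+v/3.528,z) for u,v in b]); l=P[0]+P[1]-P[2]-P[3]
    print(P.mean(0).round(4),np.linalg.norm(l)/2,np.arctan2(l[1],l[0]))
rep([(198,152),(438,158),(412,555),(202,550)],.05)
rep([(146,62),(483,58),(470,531),(167,534)],.004)
```

```text
[0.435 0.187 0.05 ] 0.08890249908422439 2.019893382647818
[0.4355 0.1887 0.004 ] 0.11906528875521925 2.055858858339604
```

Block centre is within 2 mm of the pad centre and 0.036 rad of its length; the containers and carton look the same as before in the before/after picture.

```bash
python3 -c "
from station import job
print(job.job_done())"
```

```text
the job is handed in; nothing more can be done
None
```

I handed the job in: the bur block lies on the pad about 2 mm off centre and 0.04 rad off square, and the pot and can are back upright on their places in the rack; the hand-in gave no verdict.

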